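# Clip a glaze test tile into the inspection stage

### The job

Take the green test tile by its upright, set its foot on the bed of the inspection stage and slide it toe first under both spring clips, letting its ramped toe lift them, until they snap down into its groove. Go on gently until the toe presses the red sprung plate at the stop in by about 2 mm, never more than 4 mm, then let go, leaving the tile flat, straight and centred, held by the clips and touching the plate. Keep the hand off the stage and its clips, and do not disturb the other things.

Things in the scene. Friction and masses are not known exactly. Their poses are not given: they have to be found in the camera images.
- tile_green: green-glazed L-shaped ceramic test tile to mount, 0.11 to 0.2 kg, standing on its foot. Origin: centre of its underside; x along the foot towards the toe, y across, z up. Foot 122 long (x -61 to +61), 50 wide, 12 thick, with a ramped toe and a wide cross groove near the front; at its rear end an upright wall (x -61 to -53), 50 wide, top 70 above the underside
- tile_green_grip (a point): centre of the green tile's upright wall: 57 behind the tile's origin, 41 above its underside; axes as the tile. The wall is 8 thick along x, with flat faces, free to pinch from above with the fingers closing along the tile's x
- tile_green_toe (a point): middle of the leading edge of the green tile's toe: 61 ahead of the tile's origin, 1 above the underside; axes as the tile. From here a full-width ramp rises from 2 to 12 thick over 28, ending in a flat ridge 6 long
- tile_green_groove (a point): middle of the floor of the dark cross groove behind the ridge of the green tile: 5 ahead of the tile's origin, 5 above the underside. The groove is 44 wide along x and 7 deep, with upright walls; the clip noses snap down into it
- stage: grey inspection stage fixed to the table. Origin on the table under it; x is the direction a tile is slid in, y left, z up. Flat pale bed, top 30 above the table, x -125 to +123, 90 wide, no side guides: the tile must be centred on the x axis. Two clip brackets at x = 113, 55 high. A magnifier is folded down behind them: post at x = 123, y = 52, 71 high, lens at x 200 to 296
- clip_left_nose (a point): underside of the left clip's rounded nose (radius 3.5, 9 wide). At rest at x = 19, y = +14 of the stage, 3 above the bed. The steel spring clip pivots at stage x = 113, 20 above the bed, and reaches back towards -x; past the nose its tip turns up to 16 above the bed at x = 5
- clip_right_nose (a point): the same for the right clip, at y = -14 of the stage
- plate (a joint): travel (m) of the red sprung contact plate, 34 wide and 9 high, on the front of the brass stop across the bed: 0 free, grows as a toe presses it in, 0.006 at its end. About 0.4 N to start it, then 1.2 N per mm. The stop can be set anywhere, so the free plate's face lies at stage x = 64 to 88, not measured: find it by feel; wherever it is, the clip noses then stand in the groove
- clip_left (a joint): angle of the left clip (rad): 0 at rest; about 0.095 riding on the tile's ridge; about 0.021 when snapped down into the groove. Sprung down: about 1.2 N at the nose at rest, 1.7 N on the ridge; clips and friction resist the tile with about 5 to 13 N up the ramp (it springs ahead as they snap), and 2 to 6 N after, before the plate adds to it
- clip_right (a joint): the same for the right clip
- tile_blue: another tile of the same shape, blue glaze; leave alone. Origin at the centre of its underside
- tile_amber: another tile of the same shape, amber glaze; leave alone. Origin at the centre of its underside
- jar: dark brown jar, 112 across, 125 high; leave alone. Origin under its centre
- bowl: pale bowl, 170 across, 80 high; leave alone. Origin under its centre
- brush: brush lying on the table, about 190 long; leave alone
- spatula: spatula lying on the table, about 200 long; leave alone
- tray: empty white tray 120 x 160, 45 high; leave alone. Origin under its centre

How it is judged:
By the outcome, as a careful person would: the job done as asked, in the order asked, and still so for the second after the job is handed in, with the robot touching nothing.
It also fails if it takes over 72 s, if anything falls off the work surface, if the arm or the gripper's body presses on something with over 40 N, if the wrist force passes 120 N, or if a joint passes its speed limit or range.

### The arm

A 7-joint arm with a two-finger parallel gripper is mounted at the origin on the work surface. World frame = base frame: x ahead of the robot, y to its left, z up, the work surface at z = 0. Lengths are in m, angles in rad, forces in N, time in s.
With the tool pointing down it reaches from about 0.4 to 0.85 m from the base axis. Payload 4.5 kg.
Tool frame: the origin (TCP) lies midway between the tips of the shut fingers; the grasp point (between the pads) lies 19 mm behind it; z points along the fingers, y is the line along which they close (so a half turn about z gives the same grasp; the last joint's range is limited). The gripper opens to 88 mm and grips with 3 to 60 N. Pads are 18 mm wide; open, the fingers measure 123 mm over their backs; the gripper's body (75 mm by 187 mm) begins 45 mm behind the grasp point.
Start: joints at [1.301, 0.689, -0.195, 1.565, 0.157, 0.902, -0.215], TCP at [0.187, -0.596, 0.239] pointing down, gripper open.
Joint ranges: [-3.01, 3.01], [-0.46, 2.08], [-1.47, 1.51], [0.13, 2.56], [-1, 4.14], [0.04, 2.09], [-2.66, 2.66]. Speed limits (rad/s): [2.57, 2.57, 3.14, 3.14, 3.14, 3.14, 3.14].

### API

Orientations are given as a unit quaternion [w, x, y, z].
In Python, from rig import r, imaging gives the robot as it stands. The module is installed in compiled form; this text tells all that it offers.
- The arm moves only by the tool step_arm, never from a script. Its argument "commands" is a list of rows, each an object of numbers: "dx", "dy", "dz": the shift along the tool's x, y, z in m; "turn": the turn about the tool's z in rad; "fingers": the opening, from -1 (shut) to 1 (fully open). In form: [{"dx": .., "dy": .., "dz": .., "turn": .., "fingers": ..}, ...]. A call has 1 to 10 rows; each row shifts and turns the commanded pose from where the row before left it, along the tool's axes as they then stand; what a row does not reach is not made up. A row lasts 1/12 s, in which the tool goes at most 41.7 mm and 7.16 degrees, less where a joint would pass 70% of its speed; a pose out of reach is approached as far as the arm can. A call is refused whole if a number of a shift passes 0.0417 or a number of a turn 0.125, either way. A call with a gripper value outside its range is refused whole. The fingers move at their own pace and stop on an object; "grip_force" is the grip in N (left out, the last holds). Time passes only in rows, so rows that do not move let the fingers close. It gives the time, the measured TCP pose, the force, the opening and the grip force at its end, in the units of the state.
- r.sense(): the state, without advancing time (a new reading comes with each control period).
- imaging.camera(name): name is "scene" or "top" or "wrist"; returns (picture, depth): 400x640x3 uint8, red, green, blue; 400x640 float32, m along the optical axis (not along the pixel's ray), 0 where there is no reading.
- imaging.camera_info(name): a dict with "fx", "fy", "cx", "cy" (pixels), "R" (3x3) and "t" (3): a world point X has camera coordinates R X + t; the wrist camera has in their place "mount" (4x4, takes a point from camera to tool coordinates, whose origin is the TCP and whose axes are the flange's). Camera axes: x right, y down, z forward; pixel columns grow to the right and rows downward; lengths in m; the calibration is good to about 2 mm. The wrist camera is an equidistant fisheye: a pixel r from the principal point sees the ray r / f radians off the axis. A picture is of the moment at which its call begins: read the wrist's pose just before it. camera_info takes no time and is no camera call.
- r.hand_in(): hands the job in; it is judged then, once.
The state is a dict: "time_s": time; "joint_positions": joint angles; "qd": joint speeds; "effort": joint torques, N m; "eef_pos": TCP position; "ee_rot": TCP orientation; "ft_force": force on the tool from outside, world axes, zero at the start; "moment": the same for the moment, N m; "opening": opening from 0.0 (shut) to 1.0 (fully open); "gripper_force": force on a finger pad.
Only numpy, scipy, OpenCV 4.12 (cv2) and the standard library are available. Lean on these libraries where they do the work, as an engineer would, in place of code of your own. Each camera call takes 0.05 s, during which the arm holds its last target. There are 200 camera calls.

## Working session

There is one attempt and no reset: what is moved stays moved. The work goes in short steps, Python scripts to look and compute and a tool call to move; the robot and the scene stay as the last step left them, time stands still between calls to the robot, and variables do not carry over. Pictures are saved under pics/ and viewed, at most 10 in all, crops included, and the job is handed in when it is done.

Besides the shell and the picture viewer there is one more tool, called after "Request:" as a command line: name --argument value ..., lists and objects as JSON in quotes. step_arm: Moves the arm, as the interface text tells. Its arguments: {"type":"object","properties":{"commands":{"type":"array"},"grip_force":{"type":"number"}},"required":["commands"]}

```bash
mkdir -p pics; python3 - <<'E'
from rig import r, imaging
import cv2, numpy as np
s=r.sense(); print({k:np.round(v,4).tolist() for k,v in s.items()})
for n in("scene","top"):
    p,d=imaging.camera(n); i=imaging.camera_info(n)
    np.savez(n+".npz",p=p,d=d,K=[i["fx"],i["fy"],i["cx"],i["cy"]],R=i["R"],t=i["t"])
    cv2.imwrite(f"pics/{n}0.png",p[...,::-1]); print(n,np.round(i["t"],3).tolist(),np.round(i["R"],3).tolist(),i["fx"])
print(imaging.camera_info("wrist"))
E
```

```text
{'time_s': 0.0, 'joint_positions': [1.3008, 0.69, -0.1945, 1.5664, 0.1573, 0.9025, -0.2151], 'qd': [-0.0001, 0.0003, 0.0009, 0.0014, 0.0025, 0.0007, -0.0006], 'effort': [-0.0004, -52.7569, -1.2666, -15.3433, -0.0525, 0.0065, 0.0002], 'eef_pos': [0.1867, -0.5958, 0.2379], 'ee_rot': [-0.0009, 0.9885, 0.1513, -0.0002], 'ft_force': [0.3936, 0.7328, -0.5529], 'moment': [0.0703, 0.0027, -0.0003], 'gripper_force': 0.0, 'opening': 0.9978}
scene [-0.427, -0.31, 1.418] [[0.781, 0.625, -0.017], [0.508, -0.65, -0.565], [-0.364, 0.432, -0.825]] 461.7659637497637
top [-0.034, 0.615, 1.098] [[-0.061, -0.998, -0.006], [-0.974, 0.061, -0.219], [0.219, -0.008, -0.976]] 416.8969015836304
{'fx': 309.70691628693146, 'fy': 309.70691628693146, 'cx': 318.252780996276, 'cy': 201.98344806352557, 'mount': array([[ 1.16137222e-03, -9.60092602e-01, -2.79679899e-01,
         7.15402188e-02],
       [ 9.99999210e-01,  9.80521305e-04,  7.86542226e-04,
         9.65265836e-04],
       [-4.80921273e-04, -2.79680592e-01,  9.60092983e-01,
        -1.45624993e-01],
       [ 0.00000000e+00,  0.00000000e+00,  0.00000000e+00,
         1.00000000e+00]])}
```

View pics/scene0.png

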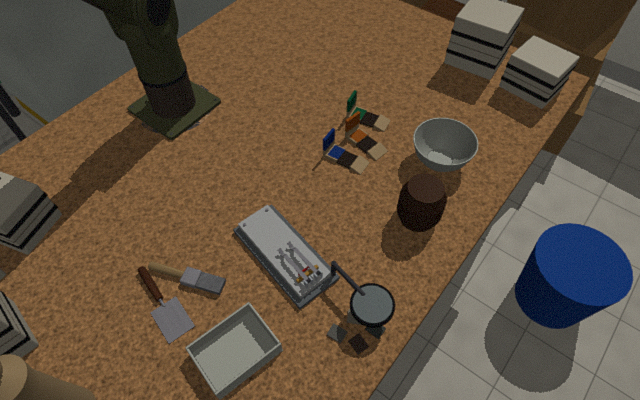

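View pics/top0.png

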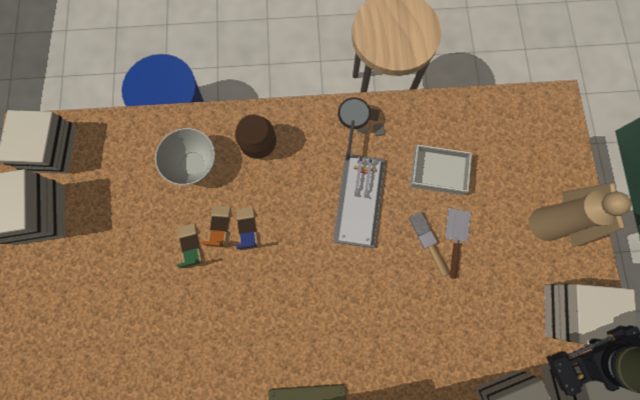

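```bash
cat > h.py <<'E'
import numpy as np, cv2
def cloud(n):
    f=np.load(n+".npz"); K=f["K"]; d=f["d"]; v,u=np.indices(d.shape)
    c=np.stack([(u-K[2])/K[0]*d,(v-K[3])/K[1]*d,d],-1)
    return f["p"],(c-f["t"])@f["R"],d>0
def rect(P):
    c,s,a=cv2.minAreaRect((P[:,:2]*1000).astype(np.float32)); b=cv2.boxPoints((c,s,a))
    return np.round(c,1),np.round(s,1),round(a,2)
E
python3 - <<'E'
from h import *
for n in("top","scene"):
    p,X,ok=cloud(n); hsv=cv2.cvtColor(p,cv2.COLOR_RGB2HSV); z=X[...,2]
    print(n,"table z",np.median(z[ok&(abs(X[...,0]-.45)<.15)&(abs(X[...,1])<.1)]))
    g=ok&(hsv[...,0]>60)&(hsv[...,0]<95)&(hsv[...,1]>120)&(abs(X[...,1])<.8)&(X[...,0]>.35)&(X[...,0]<.75)&(z>.005)
    P=X[g]; print("green",len(P),P.min(0).round(3),P.max(0).round(3)); T=P[P[:,2]>.062]; print(" top",len(T),T.mean(0).round(4),rect(T) if len(T)>3 else "")
    # foot: tile region around green, z 3..16mm
    c=P.mean(0); m=ok&(np.hypot(X[...,0]-c[0]-.05,X[...,1]-c[1])<.1)&(z>.006)&(z<.018)
    k,l,st,ct=cv2.connectedComponentsWithStats(m.astype(np.uint8)); 
    for i in range(1,k):
        if st[i,4]>80: Q=X[l==i]; print(" foot",st[i],rect(Q),np.median(Q[:,2]).round(4))
    m=ok&(z>.024)&(z<.036)&(hsv[...,1]<60)&(X[...,0]>.4)
    k,l,st,ct=cv2.connectedComponentsWithStats(m.astype(np.uint8))
    for i in range(1,k):
        if st[i,4]>300: Q=X[l==i]; print(" bed",st[i],rect(Q),np.median(Q[:,2]).round(4))
E
```

```text
top table z -0.0007235521731495108Traceback (most recent call last):
  File "<stdin>", line 6, in <module>
    return umr_minimum(a, axis, None, out, keepdims, initial, where)
ValueError: zero-size array to reduction operation minimum which has no identity
```

```bash
python3 - <<'E'
from h import *
p,X,ok=cloud("top")
for u,v in((187,260),(189,246),(188,233),(361,202),(340,243),(374,243),(380,160)): print(u,v,p[v,u],X[v,u].round(3),ok[v,u])
p,X,ok=cloud("scene")
for u,v in((351,103),(375,119),(329,140),(290,250)): print(u,v,p[v,u],X[v,u].round(3),ok[v,u])
E
```

```text
187 260 [54 93 60] [0.458 0.319 0.013] True
189 246 [62 48 37] [0.499 0.317 0.001] True
188 233 [164 139 103] [0.535 0.317 0.013] True
361 202 [178 176 172] [ 0.592 -0.186  0.031] True
340 243 [126 104  84] [ 0.481 -0.118 -0.003] True
374 243 [84 80 76] [ 0.473 -0.214  0.016] True
380 160 [105 105 104] [ 0.719 -0.254  0.015] True
351 103 [ 0 29 12] [0.454 0.292 0.053] True
375 119 [32 28 21] [0.521 0.324 0.005] True
329 140 [ 0 13 37] [0.49  0.141 0.051] True
290 250 [77 76 75] [ 0.617 -0.176  0.027] True
```

```bash
python3 - <<'E'
from h import *
for n in("top","scene"):
    p,X,ok=cloud(n); z=X[...,2]; q=p.astype(int)
    near=ok&(abs(X[...,0]-.48)<.12)&(abs(X[...,1]-.31)<.09)
    g=near&(q[...,1]>q[...,0]*1.25)&(q[...,1]>q[...,2]*1.2)
    P=X[g&(z>.004)]; print(n,len(P),P.min(0).round(3),P.max(0).round(3)); T=P[P[:,2]>.06]; print(" top",len(T),T.mean(0).round(4),rect(T) if len(T)>3 else "")
    m=near&(z>.006)&(z<.018)
    k,l,st,ct=cv2.connectedComponentsWithStats(m.astype(np.uint8))
    for i in range(1,k):
        if st[i,4]>40: Q=X[l==i]; print(" foot",st[i],rect(Q),np.median(Q[:,2]).round(4))
    m=ok&(z>.024)&(z<.036)&(abs(X[...,0]-.6)<.16)&(abs(X[...,1]+.19)<.12)
    k,l,st,ct=cv2.connectedComponentsWithStats(m.astype(np.uint8))
    for i in range(1,k):
        if st[i,4]>300: Q=X[l==i]; print(" bed",st[i],rect(Q),np.median(Q[:,2]).round(4))
E
```

```text
top 210 [0.439 0.28  0.006] [0.489 0.332 0.073]
 top 63 [0.4464 0.3015 0.0685] (array([446.7, 305. ]), array([ 8.8, 49.6]), 11.74)
 foot [211 210  11  11  76] (array([583.9, 236.4]), array([32.4, 29.9]), 86.33) 0.009
 foot [178 226  19  18 155] (array([529.7, 321.9]), array([50.6, 50.4]), 3.2) 0.0096
 foot [207 229  16  14 164] (array([523.9, 240.3]), array([43.3, 33.1]), 77.85) 0.0117
 foot [181 245  20  17 207] (array([478.7, 309.2]), array([55. , 45.1]), 89.88) 0.0117
 bed [ 338  156   42   89 2273] (array([ 601.1, -174.7]), array([103. , 249.5]), 78.1) 0.0293
scene 178 [0.441 0.278 0.005] [0.49  0.333 0.072]
 top 51 [0.4485 0.3015 0.0676] (array([447. , 303.7]), array([ 8.9, 50.8]), 10.97)
 foot [346 106  21  15 122] (array([465.6, 309.6]), array([51.6, 49.8]), 16.97) 0.0108
 foot [373 114  13  15  86] (array([540.9, 323.3]), array([26.1, 51.2]), 12.03) 0.0085
 foot [348 126  20  15 159] (array([518.4, 240.4]), array([43.3, 41.3]), 81.78) 0.0109
 foot [372 142  12  10  56] (array([590.7, 234.9]), array([31.6, 20.9]), 73.44) 0.0093
 bed [ 238  205   98   92 3000] (array([ 601.9, -179.1]), array([ 97.8, 257.2]), 78.18) 0.0287
```

Request:
step_arm --commands '[{"dx": 0.04,"turn": -0.064,"dz": -0.005},{"dx": 0.04,"turn": -0.064,"dz": -0.005},{"dx": 0.04,"turn": -0.064,"dz": -0.005},{"dx": 0.04,"turn": -0.064,"dz": -0.005},{"dx": 0.04,"turn": -0.064,"dz": -0.005},{"dx": 0.04,"turn": -0.064,"dz": -0.005},{"dx": 0.04,"turn": -0.064},{"dx": 0.04,"turn": -0.064}]'

```text
validation failed for argument at $.co...
```

Request:
step_arm --commands '[{"dx": 0.04,"turn": -0.064},{"dx": 0.04,"turn": -0.064},{"dx": 0.04,"turn": -0.064},{"dx": 0.04,"turn": -0.064},{"dx": 0.03,"turn": -0.048},{"dx": 0.015,"turn": -0.024},{},{},{}]'

```text
validation failed for argument at $.co...
```

Request:
step_arm --commands '[{"dx": 0.04,"dy": 0,"dz": -0.005,"turn": -0.064,"fingers": 1},{"dx": 0.04,"dy": 0,"dz": -0.005,"turn": -0.064,"fingers": 1},{"dx": 0.04,"dy": 0,"dz": -0.005,"turn": -0.064,"fingers": 1},{"dx": 0.04,"dy": 0,"dz": -0.005,"turn": -0.064,"fingers": 1},{"dx": 0.04,"dy": 0,"dz": -0.005,"turn": -0.064,"fingers": 1},{"dx": 0.04,"dy": 0,"dz": -0.005,"turn": -0.064,"fingers": 1},{"dx": 0.04,"dy": 0,"dz": 0,"turn": -0.064,"fingers": 1},{"dx": 0.04,"dy": 0,"dz": 0,"turn": -0.064,"fingers": 1}]'

```text
time_s: 0.77
eef_pos: [0.462, -0.4358, 0.2687]
ee_rot: [0.0, 0.917, 0.398, 0.0]
ft_force: [0.9, -0.6, 0.4]
opening: 0.999
gripper_force: 0.0
```

Request:
step_arm --commands '[{"dx": 0.04,"dy": 0,"dz": 0,"turn": -0.064,"fingers": 1},{"dx": 0.04,"dy": 0,"dz": 0,"turn": -0.064,"fingers": 1},{"dx": 0.04,"dy": 0,"dz": 0,"turn": -0.064,"fingers": 1},{"dx": 0.04,"dy": 0,"dz": 0,"turn": -0.064,"fingers": 1},{"dx": 0.03,"dy": 0,"dz": 0,"turn": -0.048,"fingers": 1},{"dx": 0.015,"dy": 0,"dz": 0,"turn": -0.024,"fingers": 1},{"dx": 0,"dy": 0,"dz": 0,"turn": 0,"fingers": 1},{"dx": 0,"dy": 0,"dz": 0,"turn": 0,"fingers": 1},{"dx": 0,"dy": 0,"dz": 0,"turn": 0,"fingers": 1}]'

```text
time_s: 1.52
eef_pos: [0.5774, -0.2743, 0.2684]
ee_rot: [0.001, 0.842, 0.539, -0.001]
ft_force: [-0.5, -0.1, 0.3]
opening: 0.997
gripper_force: 0.0
```

```bash
cat >> h.py <<'E'
from scipy.spatial.transform import Rotation as Ro
def wcloud(p,d,s,i):
    q=s["ee_rot"]; Rt=Ro.from_quat([q[1],q[2],q[3],q[0]]).as_matrix(); M=i["mount"]
    v,u=np.indices(d.shape); x=(u-i["cx"])/i["fx"]; y=(v-i["cy"])/i["fy"]; th=np.hypot(x,y)
    k=np.tan(th)/np.maximum(th,1e-9); c=np.stack([x*k*d,y*k*d,d],-1)
    return (c@M[:3,:3].T+M[:3,3])@Rt.T+s["eef_pos"]
def snap(name):
    from rig import r,imaging
    s=r.sense(); p,d=imaging.camera("wrist"); i=imaging.camera_info("wrist")
    X=wcloud(p,d,s,i); np.savez(name+"w.npz",p=p,X=X,ok=d>0); cv2.imwrite(f"pics/{name}.png",p[...,::-1])
    a=2*np.arctan2(s["ee_rot"][2],s["ee_rot"][1])-np.pi/2
    print("tcp",np.round(s["eef_pos"],4),"tool y yaw deg",np.degrees(a).round(2),"ft",np.round(s["ft_force"],1),"q",np.round(s["joint_positions"],2))
    return p,X,d>0
E
python3 - <<'E'
from h import *
p,X,ok=snap("stage1")
z=X[...,2]; m=ok&(z>.024)&(z<.036); k,l,st,ct=cv2.connectedComponentsWithStats(m.astype(np.uint8))
for i in range(1,k):
    if st[i,4]>500: Q=X[l==i]; print(st[i],rect(Q),np.median(Q[:,2]))
E
```

```text
tcp [ 0.5774 -0.2743  0.2684] tool y yaw deg -24.73 ft [-0.5 -0.1  0.3] q [ 0.58  0.7  -0.39  1.48  0.29  1.03 -0.31]
[  200    36   207   120 11772] (array([ 600.5, -179.2]), array([100.3, 252.6]), 78.42) 0.02964250738808709
```

View pics/stage1.png

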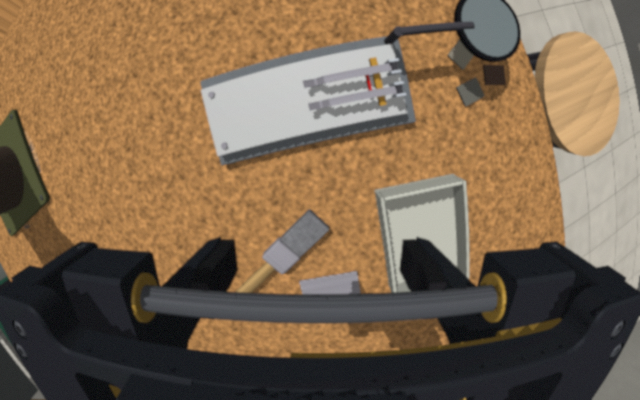

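```bash
cat > st.py <<'E'
from h import *
def stage(name,a0=-11.7):
    f=np.load(name+"w.npz"); p,X,ok=f["p"],f["X"],f["ok"]; g=p.astype(int).sum(2)/3
    z=X[...,2]; sat=p.max(2).astype(int)-p.min(2)
    m=ok&(z>.024)&(z<.036)&(g>135)&(sat<30)&(abs(X[...,0]-.6)<.17)&(abs(X[...,1]+.18)<.1)
    a=np.radians(a0); c=np.array([.6,-.178])
    for it in range(4):
        e=np.array([np.cos(a),np.sin(a)]); n=np.array([-e[1],e[0]])
        Q=X[m][:,:2]-c; x=Q@e; y=Q@n
        def prof(t,w,lo,hi,q):
            b=np.arange(lo,hi,.006); B=[];V=[]
            for t0 in b:
                s=(t>=t0)&(t<t0+.006)
                if s.sum()>10: B.append(t0+.003); V.append(np.percentile(w[s],q))
            B=np.array(B);V=np.array(V); k=np.polyfit(B,V,1); rr=abs(V-np.polyval(k,B)); kk=rr<=np.percentile(rr,70); return np.polyfit(B[kk],V[kk],1)
        L=prof(x,y,-.11,.0,98.5); Rr=prof(x,y,-.11,.0,1.5); E=prof(y,x,-.035,.035,1.5)
        print("slopes",np.degrees(np.arctan([L[0],Rr[0],-E[0]])).round(2),"width",(L[1]-Rr[1]).round(4),"rear",E[1].round(4))
        a+=np.arctan((L[0]+Rr[0])/2); c=c+n*(L[1]+Rr[1])/2+e*(E[1]+.125)
    print("stage",c.round(4),"yaw",np.degrees(a).round(2),"z",np.median(z[m]).round(4)); return c,a
if __name__=="__main__":
    import sys; stage(sys.argv[1])
E
python3 st.py stage1
```

```text
slopes [ 0.   -0.14 -1.65] width 0.0872 rear -0.1211
slopes [-0.19 -0.24 -1.23] width 0.0873 rear -0.1251
slopes [ 0.15  0.16 -0.94] width 0.0872 rear -0.125
slopes [-0.13 -0.06 -1.2 ] width 0.0872 rear -0.125
stage [ 0.6027 -0.1838] yaw -11.92 z 0.0296
```

Request:
step_arm --commands '[{"dx": 0.04,"dy": 0,"dz": 0,"turn": -0.064,"fingers": 1},{"dx": 0.04,"dy": 0,"dz": 0,"turn": -0.064,"fingers": 1},{"dx": 0.04,"dy": 0,"dz": 0,"turn": -0.064,"fingers": 1},{"dx": 0.04,"dy": 0,"dz": 0,"turn": -0.064,"fingers": 1},{"dx": 0.04,"dy": 0,"dz": 0,"turn": -0.064,"fingers": 1},{"dx": 0.04,"dy": 0,"dz": 0,"turn": -0.064,"fingers": 1},{"dx": 0.04,"dy": 0,"dz": 0,"turn": -0.064,"fingers": 1},{"dx": 0.04,"dy": 0,"dz": 0,"turn": -0.064,"fingers": 1},{"dx": 0.04,"dy": 0,"dz": 0,"turn": -0.064,"fingers": 1},{"dx": 0.02,"dy": 0,"dz": 0,"turn": -0.032,"fingers": 1}]'

```text
time_s: 2.4
eef_pos: [0.6359, 0.1029, 0.2689]
ee_rot: [-0.001, 0.638, 0.77, 0.001]
ft_force: [0.2, 0.6, 0.6]
opening: 1.0
gripper_force: 0.0
```

Request:
step_arm --commands '[{"dx": 0.03,"dy": -0.028,"dz": 0,"turn": 0,"fingers": 1},{"dx": 0.03,"dy": -0.028,"dz": 0,"turn": 0,"fingers": 1},{"dx": 0.03,"dy": -0.028,"dz": 0,"turn": 0,"fingers": 1},{"dx": 0.03,"dy": -0.028,"dz": 0,"turn": 0,"fingers": 1},{"dx": 0.02,"dy": -0.028,"dz": 0,"turn": 0,"fingers": 1},{"dx": 0,"dy": 0,"dz": 0,"turn": 0,"fingers": 1},{"dx": 0,"dy": 0,"dz": 0,"turn": 0,"fingers": 1},{"dx": 0,"dy": 0,"dz": 0,"turn": 0,"fingers": 1}]'

```text
time_s: 3.07
eef_pos: [0.4752, 0.2092, 0.2688]
ee_rot: [0.001, 0.642, 0.767, -0.0]
ft_force: [0.6, -1.1, 0.0]
opening: 0.999
gripper_force: 0.0
```

```bash
python3 - <<'E'
from h import *
p,X,ok=snap("tile1"); q=p.astype(int); z=X[...,2]
g=ok&(q[...,1]>q[...,0]*1.2)&(q[...,1]>q[...,2]*1.15)&(z>.004)&(abs(X[...,0]-.48)<.12)&(abs(X[...,1]-.31)<.09)
print(g.sum()); T=X[g&(z>.063)]; print("top",len(T),rect(T),np.median(T[:,2]))
F=X[g&(z<.018)]; print("foot",len(F),rect(F),np.median(F[:,2]) if len(F) else 0)
m=ok&(z>.005)&(z<.016)&(abs(X[...,0]-.5)<.12)&(abs(X[...,1]-.31)<.05)
k,l,st,ct=cv2.connectedComponentsWithStats(m.astype(np.uint8))
for i in range(1,k):
    if st[i,4]>300: Q=X[l==i]; print(st[i],rect(Q),np.median(Q[:,2]))
E
```

```text
tcp [0.4752 0.2092 0.2688] tool y yaw deg 10.15 ft [ 0.6 -1.1  0. ] q [-0.16  0.55 -0.55  1.83  0.37  0.86 -0.71]
1150
top 338 (array([478. , 249.7]), array([114.5, 135.8]), 66.04) 0.07021457718279091
foot 812 (array([471. , 308.6]), array([34.4, 41.3]), 12.99) 0.012110622896621626
[ 312   74   35   38 1145] (array([471.5, 309.1]), array([44.1, 48.8]), 10.16) 0.011967634313256481
[362  74  32  39 745] (array([535.3, 322.2]), array([38.7, 53.4]), 3.74) 0.009088538416600345
```

View pics/tile1.png

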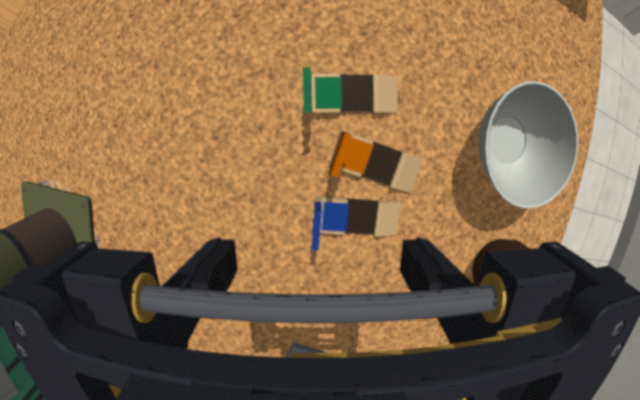

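```bash
python3 - <<'E'
from h import *
f=np.load("tile1w.npz"); p,X,ok=f["p"],f["X"],f["ok"]; z=X[...,2]
b=ok&(X[...,1]>.268)&(X[...,1]<.36)&(X[...,0]>.4)&(X[...,0]<.6)
T=X[b&(z>.064)&(z<.076)]; print("top",len(T),rect(T),np.median(T[:,0:2],0).round(4))
F=X[b&(z>.004)&(z<.08)]; print("all",rect(F))
# foot side edges
for a in (10,10.5,11,11.5,12):
    e=np.array([np.cos(np.radians(a)),np.sin(np.radians(a))]);n=np.array([-e[1],e[0]])
    y=F[:,:2]@n;x=F[:,:2]@e; o=np.array([(np.percentile(x,.5)+np.percentile(x,99.5))/2,(np.percentile(y,1)+np.percentile(y,99))/2]); print(a,(np.percentile(y,99)-np.percentile(y,1)).round(4),(np.ptp(np.percentile(x,[.5,99.5]))).round(4),(e*o[0]+n*o[1]).round(4))
# amber tops nearby
A=X[ok&(z>.05)&(z<.076)&(X[...,1]>.2)&(X[...,1]<.268)&(X[...,0]<.52)&(X[...,0]>.42)];print("amber wall",A.min(0).round(3),A.max(0).round(3))
E
```

```text
top 366 (array([445. , 304.1]), array([ 9.4, 49.7]), 12.2) [0.4454 0.3031]
all (array([498.3, 314.5]), array([118.3,  50.5]), 11.0)
10 0.0496 0.1155 [0.498  0.3143]
10.5 0.0492 0.1156 [0.4981 0.3143]
11 0.0491 0.1156 [0.4981 0.3145]
11.5 0.0489 0.1155 [0.4981 0.3145]
12 0.0492 0.1153 [0.4981 0.3145]
amber wall [0.488 0.214 0.05 ] [0.503 0.264 0.072]
```

Request:
step_arm --commands '[{"dx": 0,"dy": 0,"dz": 0,"turn": -0.022,"fingers": 1},{"dx": 0.035,"dy": -0.005,"dz": 0.02,"turn": 0,"fingers": 1},{"dx": 0.035,"dy": -0.005,"dz": 0.02,"turn": 0,"fingers": 1},{"dx": 0.029,"dy": 0,"dz": 0.02,"turn": 0,"fingers": 1},{"dx": 0,"dy": 0,"dz": 0.035,"turn": 0,"fingers": 1},{"dx": 0,"dy": 0,"dz": 0.03,"turn": 0,"fingers": 1},{"dx": 0,"dy": 0,"dz": 0,"turn": 0,"fingers": 1},{"dx": 0,"dy": 0,"dz": 0,"turn": 0,"fingers": 1}]'

```text
time_s: 3.78
eef_pos: [0.4441, 0.3049, 0.1426]
ee_rot: [-0.0, 0.632, 0.775, -0.002]
ft_force: [0.6, -1.0, 0.2]
opening: 1.0
gripper_force: 0.0
```

```bash
python3 - <<'E'
from h import *
p,X,ok=snap("tile2"); z=X[...,2]
b=ok&(X[...,1]>.268)&(X[...,1]<.36)&(X[...,0]>.42)&(X[...,0]<.47)
T=X[b&(z>.064)&(z<.076)]; print("top",len(T),rect(T) if len(T) else "")
E
```

```text
tcp [0.4441 0.3049 0.1426] tool y yaw deg 11.56 ft [ 0.6 -1.   0.2] q [-0.43  0.75 -0.43  1.9   0.52  0.6  -0.99]
top 747 (array([445.4, 303.9]), array([ 8. , 51.6]), 11.48)
```

Request:
step_arm --commands '[{"dx": -0.001,"dy": 0.001,"dz": 0.03,"turn": 0,"fingers": 1},{"dx": 0,"dy": 0,"dz": 0.03,"turn": 0,"fingers": 1},{"dx": 0,"dy": 0,"dz": 0.03,"turn": 0,"fingers": 0.6},{"dx": 0,"dy": 0,"dz": 0.018,"turn": 0,"fingers": 0.2},{"dx": 0,"dy": 0,"dz": 0.0106,"turn": 0,"fingers": 0},{"dx": 0,"dy": 0,"dz": 0,"turn": 0,"fingers": -0.4},{"dx": 0,"dy": 0,"dz": 0,"turn": 0,"fingers": -0.6}]' --grip_force 10

```text
time_s: 4.42
eef_pos: [0.4463, 0.306, 0.0264]
ee_rot: [0.0, 0.632, 0.775, 0.001]
ft_force: [-0.1, -0.2, -0.0]
opening: 0.644
gripper_force: 0.0
```

Request:
step_arm --commands '[{"dx": 0,"dy": 0,"dz": 0,"turn": 0,"fingers": -0.7},{"dx": 0,"dy": 0,"dz": 0,"turn": 0,"fingers": -1},{"dx": 0,"dy": 0,"dz": 0,"turn": 0,"fingers": -1},{"dx": 0,"dy": 0,"dz": 0,"turn": 0,"fingers": -1},{"dx": 0,"dy": 0,"dz": 0,"turn": 0,"fingers": -1},{"dx": 0,"dy": 0,"dz": 0,"turn": 0,"fingers": -1}]' --grip_force 10

```text
time_s: 4.92
eef_pos: [0.4452, 0.3055, 0.0253]
ee_rot: [0.0, 0.632, 0.775, 0.0]
ft_force: [-0.8, 0.3, 0.2]
opening: 0.195
gripper_force: 0.0
```

Request:
step_arm --commands '[{"dx": 0,"dy": 0,"dz": 0,"turn": 0,"fingers": -1},{"dx": 0,"dy": 0,"dz": 0,"turn": 0,"fingers": -1},{"dx": 0,"dy": 0,"dz": 0,"turn": 0,"fingers": -1},{"dx": 0,"dy": 0,"dz": 0,"turn": 0,"fingers": -1}]' --grip_force 15

```text
time_s: 5.25
eef_pos: [0.4451, 0.3054, 0.0251]
ee_rot: [0.0, 0.632, 0.775, -0.0]
ft_force: [-0.1, -0.3, 1.2]
opening: 0.087
gripper_force: 15.0
```

Request:
step_arm --commands '[{"dx": 0,"dy": 0,"dz": 0,"turn": 0,"fingers": -1},{"dx": 0,"dy": 0,"dz": 0,"turn": 0,"fingers": -1},{"dx": 0,"dy": 0,"dz": 0,"turn": 0,"fingers": -1},{"dx": 0,"dy": 0,"dz": 0,"turn": 0,"fingers": -1}]' --grip_force 40

```text
time_s: 5.58
eef_pos: [0.4451, 0.3054, 0.0252]
ee_rot: [0.0, 0.632, 0.775, 0.0]
ft_force: [0.1, -0.6, 2.5]
opening: 0.086
gripper_force: 40.0
```

Request:
step_arm --commands '[{"dx": 0,"dy": 0,"dz": -0.01,"turn": 0,"fingers": -1},{"dx": 0,"dy": 0,"dz": -0.025,"turn": 0,"fingers": -1},{"dx": 0,"dy": 0,"dz": -0.03,"turn": 0,"fingers": -1},{"dx": 0,"dy": 0,"dz": -0.03,"turn": 0,"fingers": -1},{"dx": 0,"dy": 0,"dz": -0.03,"turn": 0,"fingers": -1},{"dx": 0,"dy": 0,"dz": -0.025,"turn": 0,"fingers": -1},{"dx": 0,"dy": 0,"dz": -0.01,"turn": 0,"fingers": -1},{"dx": 0,"dy": 0,"dz": 0,"turn": 0,"fingers": -1}]'

```text
time_s: 6.25
eef_pos: [0.4459, 0.3062, 0.1874]
ee_rot: [0.0, 0.632, 0.775, 0.002]
ft_force: [0.1, -0.7, -1.0]
opening: 0.089
gripper_force: 40.0
```

Request:
step_arm --commands '[{"dx": -0.015,"dy": 0.003,"dz": 0,"turn": 0.017,"fingers": -1},{"dx": -0.03,"dy": 0.003,"dz": 0,"turn": 0.034,"fingers": -1},{"dx": -0.035,"dy": 0.003,"dz": 0,"turn": 0.034,"fingers": -1},{"dx": -0.035,"dy": 0.003,"dz": 0,"turn": 0.034,"fingers": -1},{"dx": -0.035,"dy": 0.003,"dz": 0,"turn": 0.034,"fingers": -1},{"dx": -0.035,"dy": 0.003,"dz": 0,"turn": 0.034,"fingers": -1},{"dx": -0.035,"dy": 0.003,"dz": 0,"turn": 0.034,"fingers": -1},{"dx": -0.035,"dy": 0.003,"dz": 0,"turn": 0.034,"fingers": -1},{"dx": -0.035,"dy": 0.003,"dz": 0,"turn": 0.034,"fingers": -1},{"dx": -0.035,"dy": 0.003,"dz": 0,"turn": 0.034,"fingers": -1}]'

```text
time_s: 7.08
eef_pos: [0.4914, -0.0177, 0.1834]
ee_rot: [-0.001, 0.749, 0.663, -0.001]
ft_force: [0.7, -0.8, -1.3]
opening: 0.084
gripper_force: 40.0
```

Request:
step_arm --commands '[{"dx": -0.035,"dy": 0.002,"dz": 0,"turn": 0.034,"fingers": -1},{"dx": -0.035,"dy": 0.002,"dz": 0,"turn": 0.034,"fingers": -1},{"dx": -0.03,"dy": 0.002,"dz": 0,"turn": 0.017,"fingers": -1},{"dx": -0.02,"dy": 0.002,"dz": 0,"turn": 0,"fingers": -1},{"dx": 0,"dy": 0,"dz": 0,"turn": 0,"fingers": -1},{"dx": 0,"dy": 0,"dz": 0,"turn": 0,"fingers": -1},{"dx": 0,"dy": 0,"dz": 0,"turn": 0,"fingers": -1}]'

```text
time_s: 7.67
eef_pos: [0.4807, -0.1344, 0.1841]
ee_rot: [-0.001, 0.775, 0.631, -0.0]
ft_force: [-0.5, 0.7, -1.2]
opening: 0.087
gripper_force: 40.0
```

```bash
python3 -c "
from h import *
snap('stage2')"; python3 st.py stage2
```

```text
tcp [ 0.4807 -0.1344  0.1841] tool y yaw deg -11.68 ft [-0.5  0.7 -1.2] q [ 0.46  0.64 -0.44  1.99  0.46  0.62 -0.49]
slopes [-0.14 -0.25 -2.01] width 0.0335 rear -0.1225
slopes [ 0.01 -0.18 -1.38] width 0.0335 rear -0.1243
slopes [ 0.1  -0.04 -2.17] width 0.0335 rear -0.125
slopes [ 0.07 -0.1  -1.42] width 0.0335 rear -0.125
stage [ 0.6079 -0.1559] yaw -11.96 z 0.0297
```

View pics/stage2.png

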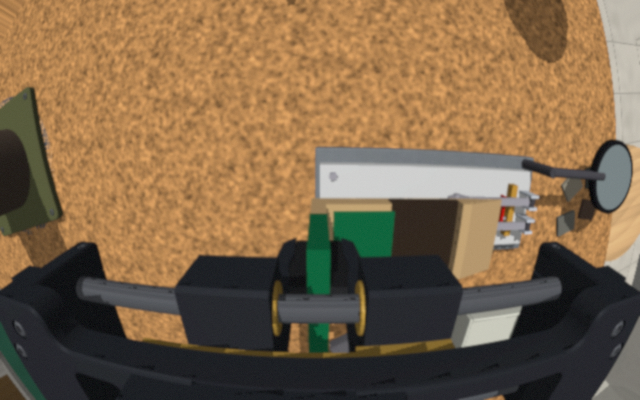

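Request:
step_arm --commands '[{"dx": -0.011,"dy": 0.004,"dz": 0.01,"turn": 0.0045,"fingers": -1},{"dx": -0.01,"dy": 0.004,"dz": 0.02,"turn": 0,"fingers": -1},{"dx": 0,"dy": 0,"dz": 0.025,"turn": 0,"fingers": -1},{"dx": 0,"dy": 0,"dz": 0.025,"turn": 0,"fingers": -1},{"dx": 0,"dy": 0,"dz": 0.02,"turn": 0,"fingers": -1},{"dx": 0,"dy": 0,"dz": 0.013,"turn": 0,"fingers": -1},{"dx": 0,"dy": 0,"dz": 0.007,"turn": 0,"fingers": -1},{"dx": 0,"dy": 0,"dz": 0,"turn": 0,"fingers": -1},{"dx": 0,"dy": 0,"dz": 0,"turn": 0,"fingers": -1}]'

```text
time_s: 8.47
eef_pos: [0.485, -0.1574, 0.0649]
ee_rot: [-0.0, 0.777, 0.63, -0.0]
ft_force: [-0.1, 0.2, -0.9]
opening: 0.089
gripper_force: 40.0
```

```bash
python3 -c "
from h import *
snap('stage3')"; python3 st.py stage3
```

```text
tcp [ 0.485  -0.1574  0.0649] tool y yaw deg -11.96 ft [-0.1  0.2 -0.9] q [ 0.38  0.84 -0.26  2.03  0.62  0.34 -0.59]
slopes [-0.3  -0.39 70.36] width 0.0229 rear -0.073
slopes [-1.000e-02 -3.837e+01 -4.680e+00] width 0.102 rear -0.1746
slopes [ 21.76  21.53 -45.22] width 0.0254 rear -0.1128
slopes [ -0.07 -38.36  -4.37] width 0.0933 rear -0.1522
stage [ 0.6007 -0.185 ] yaw -33.63 z 0.0297
```

View pics/stage3.png

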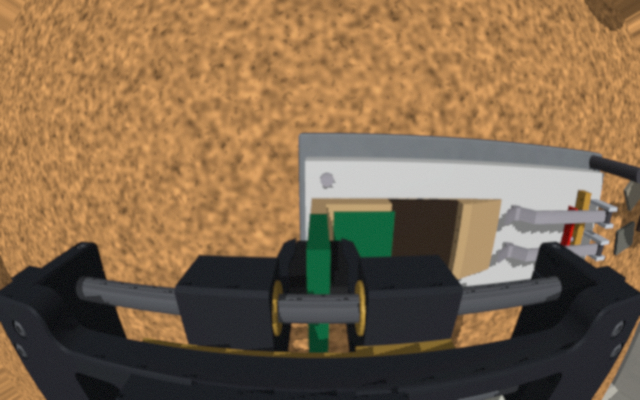

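```bash
cat > rel.py <<'E'
from h import *
import sys
f=np.load(sys.argv[1]+"w.npz"); p,X,ok=f["p"],f["X"],f["ok"]; zt=float(sys.argv[2]) # tile underside z
a=np.radians(-11.94); e=np.array([np.cos(a),np.sin(a)]); n=np.array([-e[1],e[0]]); c=np.array([.6025,-.1834])
Q=X[...,:2]-c; x=Q@e; y=Q@n; z=X[...,2]; g=p.mean(2)
def prof(m,lo,hi,tag,fn=np.max):
    B=[];V=[]
    for b in np.arange(lo,hi,.004):
        s=m&(x>=b)&(x<b+.004)
        if s.sum()>3: B.append(b+.002);V.append(fn(y[s]))
    B=np.array(B);V=np.array(V); k=np.polyfit(B,V,1); r=abs(V-np.polyval(k,B)); q=r<=np.percentile(r,75); k=np.polyfit(B[q],V[q],1)
    print(tag,len(B),"slope deg",np.degrees(k[0]).round(2),"at x0",(np.polyval(k,0)*1e3).round(2),"at -60",(np.polyval(k,-.06)*1e3).round(2),"resid",(r[q].std()*1e3).round(2))
R=ok&(abs(x)<.2)&(abs(y)<.1)
bed=R&(abs(z-.0297)<.003)&(g>120)
prof(bed&(y>.02),-.115,.04,"bed left")
xt=-.121 if len(sys.argv)<4 else float(sys.argv[3])  # wall x
ft=R&(abs(z-zt-.012)<.003)
prof(ft&(y>.01)&(y<.035),xt+.01,xt+.03,"foot rear left"); 
prof(ft&(y>.01)&(y<.035),xt+.084,xt+.09,"ridge left")
prof(ft&(y>.01)&(y<.035),xt+.01,xt+.09,"foot left all")
w=R&(abs(z-zt-.07)<.004); P=np.stack([x[w],y[w],z[w]],1); print("wall top x,y mm",rect(P),w.sum())
rd=R&(abs(z-zt-.012)<.0025)&(x>xt+.06); P=np.stack([x[rd],y[rd],z[rd]],1); print("ridge",rect(P), "foot z",np.median(z[ft])-.012,"ridge z",np.median(P[:,2])-.012)
red=R&(p[...,0].astype(int)>p[...,1]*1.8)&(p[...,0]>80)&(x>.04)&(x<.11)&(abs(y)<.03)&(z>.028)&(z<.045); print("red face x",np.percentile(x[red],[2,10,50]).round(4) if red.any() else "none",red.sum())
cl=R&(x>.0)&(x<.1)&(z>.036)&(z<.06); print("clip ys", [np.median(y[cl&(y>0)]).round(4),np.median(y[cl&(y<0)]).round(4)])
E
python3 rel.py stage3 0.0397
```

```text
bed left 39 slope deg 0.04 at x0 45.1 at -60 45.06 resid 0.06
foot rear left 6 slope deg -0.11 at x0 24.96 at -60 25.07 resid 0.01
ridge left 2 slope deg -20.56 at x0 12.56 at -60 34.08 resid 0.0
foot left all 11 slope deg -0.29 at x0 24.66 at -60 24.96 resid 0.06
wall top x,y mm (array([-122. ,    0.3]), array([51.8, 29.5]), 79.48) 2438
ridge (array([41.7, 16.2]), array([158.6,  80.4]), 1.19) foot z 0.039445697238807864 ridge z 0.03878161631153071
red face x [0.0749 0.0754 0.0765] 220
clip ys [np.float64(0.0147), np.float64(-0.012)]rel.py:11: RankWarning: Polyfit may be poorly conditioned
  B=np.array(B);V=np.array(V); k=np.polyfit(B,V,1); r=abs(V-np.polyval(k,B)); q=r<=np.percentile(r,75); k=np.polyfit(B[q],V[q],1)
```

Request:
step_arm --commands '[{"dx": 0,"dy": 0,"dz": 0.004,"turn": -0.003,"fingers": -1},{"dx": 0,"dy": 0,"dz": 0.003,"turn": 0,"fingers": -1},{"dx": 0,"dy": 0,"dz": 0.001,"turn": 0,"fingers": -1},{"dx": 0,"dy": 0,"dz": 0,"turn": 0,"fingers": -1},{"dx": 0,"dy": 0,"dz": 0,"turn": 0,"fingers": -1}]'

```text
time_s: 8.93
eef_pos: [0.4849, -0.1578, 0.0573]
ee_rot: [0.0, 0.776, 0.63, 0.0]
ft_force: [-0.6, -0.5, -1.1]
opening: 0.087
gripper_force: 40.0
```

Request:
step_arm --commands '[{"dx": 0,"dy": 0,"dz": 0.001,"turn": 0,"fingers": -1},{"dx": 0,"dy": 0,"dz": 0,"turn": 0,"fingers": -1},{"dx": 0,"dy": 0,"dz": 0,"turn": 0,"fingers": -1}]'

```text
time_s: 9.18
eef_pos: [0.4848, -0.1577, 0.0562]
ee_rot: [0.0, 0.776, 0.63, 0.0]
ft_force: [-0.0, 0.1, -1.7]
opening: 0.09
gripper_force: 40.0
```

Request:
step_arm --commands '[{"dx": 0,"dy": 0,"dz": 0.0005,"turn": 0,"fingers": -1},{"dx": 0,"dy": 0,"dz": 0,"turn": 0,"fingers": -1},{"dx": 0,"dy": 0,"dz": 0,"turn": 0,"fingers": -1}]'

```text
time_s: 9.43
eef_pos: [0.4848, -0.1577, 0.0556]
ee_rot: [0.0, 0.776, 0.63, -0.0]
ft_force: [-0.3, -0.7, -1.9]
opening: 0.086
gripper_force: 40.0
```

Request:
step_arm --commands '[{"dx": 0,"dy": 0,"dz": 0.0005,"turn": 0,"fingers": -1},{"dx": 0,"dy": 0,"dz": 0,"turn": 0,"fingers": -1},{"dx": 0,"dy": 0,"dz": 0,"turn": 0,"fingers": -1}]'

```text
time_s: 9.68
eef_pos: [0.4849, -0.1577, 0.0552]
ee_rot: [0.0, 0.776, 0.63, 0.0]
ft_force: [0.3, 0.3, -1.5]
opening: 0.085
gripper_force: 40.0
```

Request:
step_arm --commands '[{"dx": 0,"dy": 0,"dz": 0.0005,"turn": 0,"fingers": -1},{"dx": 0,"dy": 0,"dz": 0,"turn": 0,"fingers": -1},{"dx": 0,"dy": 0,"dz": 0,"turn": 0,"fingers": -1}]'

```text
time_s: 9.93
eef_pos: [0.4848, -0.1577, 0.0551]
ee_rot: [0.0, 0.776, 0.631, 0.0]
ft_force: [-1.2, 0.1, 6.1]
opening: 0.086
gripper_force: 40.0
```

Request:
step_arm --commands '[{"dx": 0,"dy": 0,"dz": 0.0005,"turn": 0,"fingers": -1},{"dx": 0,"dy": 0,"dz": 0,"turn": 0,"fingers": -1},{"dx": 0,"dy": 0,"dz": 0,"turn": 0,"fingers": -1}]'

```text
time_s: 10.18
eef_pos: [0.4849, -0.1577, 0.0551]
ee_rot: [0.0, 0.776, 0.631, 0.0]
ft_force: [-1.7, 0.9, 10.9]
opening: 0.084
gripper_force: 40.0
```

Request:
step_arm --commands '[{"dx": 0,"dy": 0,"dz": -0.0007,"turn": 0,"fingers": -1},{"dx": 0,"dy": 0.002,"dz": 0,"turn": 0,"fingers": -1},{"dx": 0,"dy": 0.003,"dz": 0,"turn": 0,"fingers": -1},{"dx": 0,"dy": 0.003,"dz": 0,"turn": 0,"fingers": -1},{"dx": 0,"dy": 0.003,"dz": 0,"turn": 0,"fingers": -1},{"dx": 0,"dy": 0.003,"dz": 0,"turn": 0,"fingers": -1},{"dx": 0,"dy": 0,"dz": 0,"turn": 0,"fingers": -1},{"dx": 0,"dy": 0,"dz": 0,"turn": 0,"fingers": -1}]'

```text
time_s: 10.85
eef_pos: [0.4965, -0.1607, 0.0551]
ee_rot: [-0.001, 0.776, 0.63, -0.002]
ft_force: [-6.4, 0.6, 9.2]
opening: 0.089
gripper_force: 40.0
```

Request:
step_arm --commands '[{"dx": 0,"dy": 0.002,"dz": 0,"turn": 0,"fingers": -1},{"dx": 0,"dy": 0.002,"dz": 0,"turn": 0,"fingers": -1},{"dx": 0,"dy": 0.002,"dz": 0,"turn": 0,"fingers": -1},{"dx": 0,"dy": 0.002,"dz": 0,"turn": 0,"fingers": -1},{"dx": 0,"dy": 0.002,"dz": 0,"turn": 0,"fingers": -1}]'

```text
time_s: 11.27
eef_pos: [0.5046, -0.1626, 0.0551]
ee_rot: [-0.002, 0.776, 0.63, -0.003]
ft_force: [-13.8, 3.2, 17.1]
opening: 0.091
gripper_force: 40.0
```

Request:
step_arm --commands '[{"dx": 0,"dy": 0,"dz": -0.0008,"turn": 0,"fingers": -1},{"dx": 0,"dy": 0,"dz": 0,"turn": 0,"fingers": -1},{"dx": 0,"dy": 0,"dz": 0,"turn": 0,"fingers": -1}]'

```text
time_s: 11.52
eef_pos: [0.5047, -0.1626, 0.0554]
ee_rot: [-0.002, 0.776, 0.63, -0.003]
ft_force: [-6.8, 0.4, 6.5]
opening: 0.085
gripper_force: 40.0
```

Request:
step_arm --commands '[{"dx": 0,"dy": 0.001,"dz": 0,"turn": 0,"fingers": -1},{"dx": 0,"dy": 0.001,"dz": 0,"turn": 0,"fingers": -1},{"dx": 0,"dy": 0.001,"dz": 0,"turn": 0,"fingers": -1},{"dx": 0,"dy": 0.001,"dz": 0,"turn": 0,"fingers": -1}]'

```text
time_s: 11.85
eef_pos: [0.505, -0.1629, 0.0554]
ee_rot: [-0.004, 0.776, 0.631, -0.005]
ft_force: [-16.1, 4.1, 15.5]
opening: 0.087
gripper_force: 40.1
```

Request:
step_arm --commands '[{"dx": 0,"dy": 0,"dz": -0.001,"turn": 0,"fingers": -1},{"dx": 0,"dy": 0,"dz": 0,"turn": 0,"fingers": -1},{"dx": 0,"dy": 0,"dz": 0,"turn": 0,"fingers": -1}]'

```text
time_s: 12.1
eef_pos: [0.5055, -0.163, 0.056]
ee_rot: [-0.004, 0.776, 0.631, -0.005]
ft_force: [-12.1, 3.0, 9.1]
opening: 0.09
gripper_force: 40.0
```

```bash
python3 -c "
from h import *
snap('s4')"; python3 rel.py s4 0.030 -0.099 2>/dev/null; python3 -c "
import cv2; p=cv2.imread('pics/s4.png')[130:320,290:640]; cv2.imwrite('pics/s4c.png',cv2.resize(p,None,fx=2.2,fy=2.2,interpolation=3))"
```

```text
tcp [ 0.5055 -0.163   0.056 ] tool y yaw deg -11.82 ft [-12.1   3.    9.1] q [ 0.4   0.88 -0.29  1.96  0.6   0.4  -0.57]
bed left 39 slope deg 0.02 at x0 45.02 at -60 45.0 resid 0.05
foot rear left 6 slope deg 0.13 at x0 24.37 at -60 24.23 resid 0.03
ridge left 2 slope deg -53.97 at x0 12.25 at -60 68.76 resid 0.0
foot left all 10 slope deg 0.26 at x0 24.45 at -60 24.18 resid 0.04
wall top x,y mm (array([-96.6,  -0.6]), array([29.8, 51.6]), 10.44) 2500
ridge (array([54.5,  9.6]), array([150.8,  62.6]), 14.32) foot z 0.030276787737781526 ridge z 0.029342910655958603
red face x [0.0748 0.0756 0.0766] 149
clip ys [np.float64(0.0146), np.float64(-0.012)]
```

View pics/s4c.png

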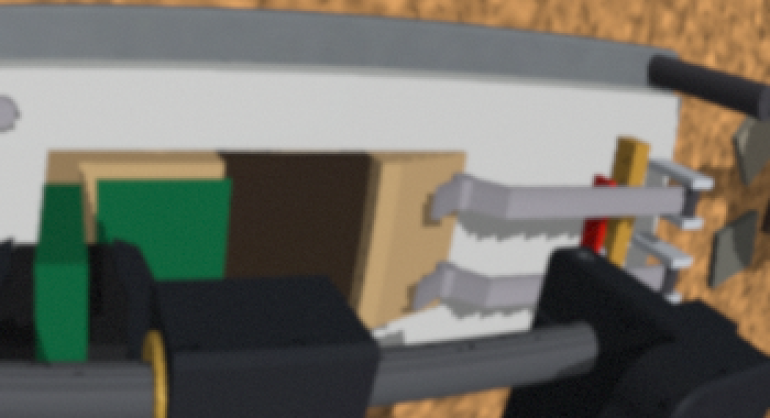

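Request:
step_arm --commands '[{"dx": 0.0005,"dy": 0.001,"dz": -0.0004,"turn": 0,"fingers": -1},{"dx": 0,"dy": 0.001,"dz": -0.0002,"turn": 0,"fingers": -1},{"dx": 0,"dy": 0.001,"dz": -0.0002,"turn": 0,"fingers": -1},{"dx": 0,"dy": 0,"dz": 0,"turn": 0,"fingers": -1}]'

```text
time_s: 12.48
eef_pos: [0.5086, -0.1634, 0.0564]
ee_rot: [-0.004, 0.776, 0.63, -0.005]
ft_force: [-10.8, 1.5, 4.7]
opening: 0.09
gripper_force: 40.0
```

Request:
step_arm --commands '[{"dx": 0,"dy": 0.001,"dz": -0.0002,"turn": 0,"fingers": -1},{"dx": 0,"dy": 0.001,"dz": -0.0002,"turn": 0,"fingers": -1},{"dx": 0,"dy": 0.001,"dz": -0.0002,"turn": 0,"fingers": -1},{"dx": 0,"dy": 0,"dz": 0,"turn": 0,"fingers": -1}]'

```text
time_s: 12.82
eef_pos: [0.5123, -0.1641, 0.0566]
ee_rot: [-0.004, 0.776, 0.63, -0.005]
ft_force: [-7.7, 1.3, 0.3]
opening: 0.09
gripper_force: 40.0
```

Request:
step_arm --commands '[{"dx": 0,"dy": 0.001,"dz": 0,"turn": 0,"fingers": -1},{"dx": 0,"dy": 0.001,"dz": 0,"turn": 0,"fingers": -1},{"dx": 0,"dy": 0.001,"dz": 0,"turn": 0,"fingers": -1},{"dx": 0,"dy": 0.001,"dz": 0,"turn": 0,"fingers": -1},{"dx": 0,"dy": 0.001,"dz": 0,"turn": 0,"fingers": -1},{"dx": 0,"dy": 0.001,"dz": 0,"turn": 0,"fingers": -1}]'

```text
time_s: 13.32
eef_pos: [0.5174, -0.1652, 0.0566]
ee_rot: [-0.004, 0.776, 0.63, -0.005]
ft_force: [-10.2, 0.8, 2.4]
opening: 0.095
gripper_force: 40.0
```

Request:
step_arm --commands '[{"dx": 0,"dy": 0.001,"dz": 0,"turn": 0,"fingers": -1},{"dx": 0,"dy": 0.001,"dz": 0,"turn": 0,"fingers": -1},{"dx": 0,"dy": 0.001,"dz": 0,"turn": 0,"fingers": -1},{"dx": 0,"dy": 0.001,"dz": 0,"turn": 0,"fingers": -1},{"dx": 0,"dy": 0.001,"dz": 0,"turn": 0,"fingers": -1},{"dx": 0,"dy": 0.001,"dz": 0,"turn": 0,"fingers": -1}]'

```text
time_s: 13.82
eef_pos: [0.5231, -0.1664, 0.0566]
ee_rot: [-0.004, 0.776, 0.63, -0.005]
ft_force: [-10.5, 1.3, 3.4]
opening: 0.086
gripper_force: 40.0
```

Request:
step_arm --commands '[{"dx": 0.0005,"dy": 0.001,"dz": 0,"turn": 0,"fingers": -1},{"dx": 0,"dy": 0.001,"dz": 0,"turn": 0,"fingers": -1},{"dx": 0,"dy": 0.001,"dz": 0,"turn": 0,"fingers": -1},{"dx": 0,"dy": 0.001,"dz": 0,"turn": 0,"fingers": -1},{"dx": 0,"dy": 0.001,"dz": 0,"turn": 0,"fingers": -1},{"dx": 0,"dy": 0.001,"dz": 0,"turn": 0,"fingers": -1},{"dx": 0,"dy": 0.001,"dz": 0,"turn": 0,"fingers": -1},{"dx": 0,"dy": 0.001,"dz": 0,"turn": 0,"fingers": -1}]'

```text
time_s: 14.48
eef_pos: [0.5355, -0.1677, 0.0568]
ee_rot: [-0.002, 0.776, 0.63, -0.002]
ft_force: [-1.6, 0.8, -5.9]
opening: 0.089
gripper_force: 40.0
```

Request:
step_arm --commands '[{"dx": 0,"dy": 0.001,"dz": 0,"turn": 0,"fingers": -1},{"dx": 0,"dy": 0.001,"dz": 0,"turn": 0,"fingers": -1},{"dx": 0,"dy": 0.001,"dz": 0,"turn": 0,"fingers": -1},{"dx": 0,"dy": 0.001,"dz": 0,"turn": 0,"fingers": -1}]'

```text
time_s: 14.82
eef_pos: [0.5413, -0.1685, 0.0578]
ee_rot: [-0.0, 0.776, 0.631, -0.0]
ft_force: [-1.1, -0.4, -5.9]
opening: 0.088
gripper_force: 40.0
```

Request:
step_arm --commands '[{"dx": 0,"dy": 0.001,"dz": 0,"turn": 0,"fingers": -1},{"dx": 0,"dy": 0.001,"dz": 0,"turn": 0,"fingers": -1},{"dx": 0,"dy": 0.001,"dz": 0,"turn": 0,"fingers": -1},{"dx": 0,"dy": 0,"dz": 0,"turn": 0,"fingers": -1}]'

```text
time_s: 15.15
eef_pos: [0.5449, -0.1693, 0.058]
ee_rot: [0.0, 0.776, 0.63, 0.0]
ft_force: [-1.3, -0.9, -4.2]
opening: 0.089
gripper_force: 40.0
```

Request:
step_arm --commands '[{"dx": 0,"dy": 0,"dz": 0.001,"turn": 0,"fingers": -1},{"dx": 0,"dy": 0,"dz": 0.001,"turn": 0,"fingers": -1},{"dx": 0,"dy": 0,"dz": 0.0005,"turn": 0,"fingers": -1},{"dx": 0,"dy": 0,"dz": 0,"turn": 0,"fingers": -1},{"dx": 0,"dy": 0,"dz": 0,"turn": 0,"fingers": -1}]'

```text
time_s: 15.57
eef_pos: [0.5452, -0.1693, 0.0556]
ee_rot: [0.0, 0.776, 0.63, 0.0]
ft_force: [-0.1, 0.2, -4.9]
opening: 0.083
gripper_force: 40.0
```

```bash
python3 -c "
from h import *
snap('s5')"; python3 rel.py s5 0.030 -0.0595 2>/dev/null; python3 -c "
import cv2; p=cv2.imread('pics/s5.png')[130:320,290:640]; cv2.imwrite('pics/s5c.png',cv2.resize(p,None,fx=2.2,fy=2.2,interpolation=3))"
```

```text
tcp [ 0.5452 -0.1693  0.0556] tool y yaw deg -11.84 ft [-0.1  0.2 -4.9] q [ 0.41  0.91 -0.33  1.85  0.58  0.48 -0.53]
bed left 39 slope deg 0.04 at x0 44.94 at -60 44.9 resid 0.06
foot rear left 5 slope deg 0.63 at x0 26.53 at -60 25.87 resid 0.01
ridge left 2 slope deg 24.59 at x0 13.09 at -60 -12.66 resid 0.0
foot left all 15 slope deg -7.31 at x0 21.43 at -60 29.08 resid 1.03
wall top x,y mm (array([-60.8,   1.3]), array([51.4, 29.5]), 79.06) 2462
ridge (array([74.4,  4. ]), array([121.7,  73.5]), 19.19) foot z 0.03019656666103065 ridge z 0.029384028592741186
red face x [0.0753 0.0757 0.0765] 295
clip ys [np.float64(0.0155), np.float64(-0.0112)]
```

View pics/s5c.png

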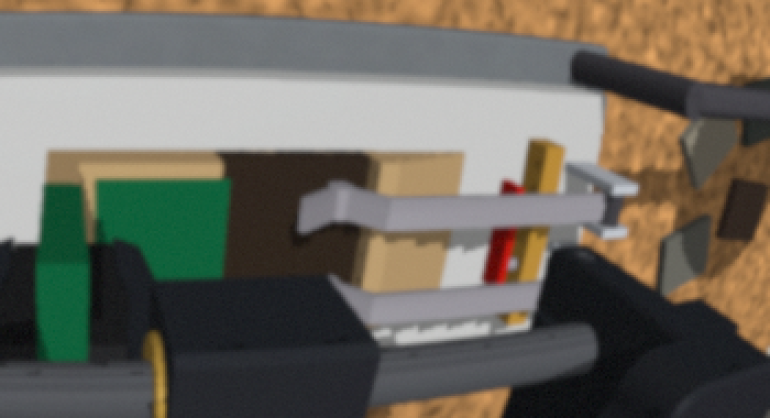

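Request:
step_arm --commands '[{"dx": -0.0005,"dy": 0.001,"dz": 0.0003,"turn": 0,"fingers": -1},{"dx": -0.0006,"dy": 0.002,"dz": 0.0002,"turn": 0,"fingers": -1},{"dx": 0,"dy": 0.002,"dz": 0,"turn": 0,"fingers": -1},{"dx": 0,"dy": 0.002,"dz": 0,"turn": 0,"fingers": -1},{"dx": 0,"dy": 0.002,"dz": 0,"turn": 0,"fingers": -1},{"dx": 0,"dy": 0.001,"dz": 0,"turn": 0,"fingers": -1},{"dx": 0,"dy": 0,"dz": 0,"turn": 0,"fingers": -1}]'

```text
time_s: 16.2
eef_pos: [0.5532, -0.1722, 0.0553]
ee_rot: [-0.001, 0.776, 0.631, -0.001]
ft_force: [-5.9, 0.8, -0.2]
opening: 0.088
gripper_force: 40.0
```

Request:
step_arm --commands '[{"dx": 0,"dy": 0.001,"dz": 0,"turn": 0,"fingers": -1},{"dx": 0,"dy": 0.001,"dz": 0,"turn": 0,"fingers": -1},{"dx": 0,"dy": 0.001,"dz": 0,"turn": 0,"fingers": -1}]'

```text
time_s: 16.45
eef_pos: [0.5556, -0.1727, 0.0553]
ee_rot: [-0.001, 0.776, 0.631, -0.001]
ft_force: [-6.7, 1.4, 0.7]
opening: 0.086
gripper_force: 40.0
```

```bash
python3 -c "
from h import *
snap('s6')"; python3 rel.py s6 0.030 -0.046 2>/dev/null
```

```text
tcp [ 0.5556 -0.1727  0.0553] tool y yaw deg -11.82 ft [-6.7  1.4  0.7] q [ 0.42  0.92 -0.34  1.81  0.57  0.51 -0.51]
bed left 39 slope deg 0.02 at x0 45.03 at -60 45.01 resid 0.06
foot rear left 5 slope deg 0.87 at x0 25.31 at -60 24.4 resid 0.02
ridge left 2 slope deg 16.27 at x0 12.5 at -60 -4.54 resid 0.0
foot left all 16 slope deg -2.23 at x0 23.5 at -60 25.84 resid 1.13
wall top x,y mm (array([-49.6,  -0.1]), array([51.7, 29.5]), 80.19) 2409
ridge (array([77.8,  3.5]), array([114.7,  73.3]), 20.98) foot z 0.029928843174740077 ridge z 0.029047261512549005
red face x [0.0754 0.0757 0.0765] 295
clip ys [np.float64(0.0152), np.float64(-0.0112)]
```

```bash
cat > yaw.py <<'E'
from h import *
import sys
f=np.load(sys.argv[1]+"w.npz"); p,X,ok=f["p"],f["X"],f["ok"]; q=p.astype(int)
a=np.radians(-11.94); e=np.array([np.cos(a),np.sin(a)]); n=np.array([-e[1],e[0]]); c=np.array([.6025,-.1834])
Q=X[...,:2]-c; x=Q@e*1e3; y=Q@n*1e3; z=X[...,2]
m=ok&(abs(z-.042)<.0025)&(y>18)&(y<30)
print("left edge",[(b,y[m&(x>=b)&(x<b+4)].max().round(1)) for b in range(-52,64,4) if (m&(x>=b)&(x<b+4)).sum()>3])
# front of ridge / groove boundary lines by colour: dark->tan and the toe edge
g=p.mean(2); w=ok&(abs(z-.1)<.003)
P=np.stack([x[w],y[w]],1); P=P[abs(P[:,1])<27]; 
B=[(b,np.median(P[(P[:,1]>=b)&(P[:,1]<b+5),0]).round(2)) for b in range(-25,25,5) if ((P[:,1]>=b)&(P[:,1]<b+5)).sum()>5]; print("wall top x by y",B)
E
python3 yaw.py s3 2>/dev/null; python3 yaw.py s6; python3 yaw.py stage3
```

```text
left edge [(-52, np.float64(25.0)), (-48, np.float64(24.7)), (-44, np.float64(25.0)), (-40, np.float64(24.8)), (-36, np.float64(24.8)), (-32, np.float64(24.8)), (-28, np.float64(25.0)), (-24, np.float64(24.8)), (-20, np.float64(25.0)), (-16, np.float64(24.8)), (-12, np.float64(24.8)), (-8, np.float64(22.3)), (8, np.float64(18.6)), (12, np.float64(18.6)), (16, np.float64(18.8)), (20, np.float64(18.5)), (32, np.float64(25.1)), (36, np.float64(25.0)), (40, np.float64(24.5)), (44, np.float64(25.1))]
wall top x by y [(-25, np.float64(-47.8)), (-20, np.float64(-47.82)), (-15, np.float64(-47.84)), (-10, np.float64(-48.25)), (0, np.float64(-46.34)), (5, np.float64(-47.9)), (10, np.float64(-47.9)), (15, np.float64(-47.93)), (20, np.float64(-47.93))]
left edge [(-52, np.float64(25.0)), (-48, np.float64(24.9)), (-44, np.float64(25.1)), (-40, np.float64(24.9)), (-36, np.float64(24.9)), (-32, np.float64(24.9)), (-28, np.float64(24.9)), (-24, np.float64(25.2)), (-20, np.float64(25.1)), (-16, np.float64(25.0)), (-12, np.float64(24.9)), (-8, np.float64(25.3)), (-4, np.float64(24.2)), (4, np.float64(18.7)), (8, np.float64(18.4)), (16, np.float64(18.3)), (20, np.float64(18.3))]
wall top x by y [(5, np.float64(-125.11)), (10, np.float64(-132.43)), (20, np.float64(-120.67))]
```

Request:
step_arm --commands '[{"dx": 0,"dy": 0.001,"dz": 0,"turn": 0,"fingers": -1},{"dx": 0,"dy": 0.001,"dz": 0,"turn": 0,"fingers": -1},{"dx": 0,"dy": 0.001,"dz": 0,"turn": 0,"fingers": -1},{"dx": 0,"dy": 0.001,"dz": 0,"turn": 0,"fingers": -1}]'

```text
time_s: 16.83
eef_pos: [0.5596, -0.1736, 0.0553]
ee_rot: [-0.001, 0.776, 0.631, -0.001]
ft_force: [-6.3, 1.2, 1.0]
opening: 0.088
gripper_force: 40.0
```

Request:
step_arm --commands '[{"dx": 0,"dy": 0.0005,"dz": 0,"turn": 0,"fingers": -1},{"dx": 0,"dy": 0.0005,"dz": 0,"turn": 0,"fingers": -1},{"dx": 0,"dy": 0,"dz": 0,"turn": 0,"fingers": -1}]'

```text
time_s: 17.08
eef_pos: [0.5608, -0.1739, 0.0553]
ee_rot: [-0.001, 0.776, 0.631, -0.001]
ft_force: [-6.8, 0.3, 0.6]
opening: 0.088
gripper_force: 40.0
```

Request:
step_arm --commands '[{"dx": 0,"dy": 0.0005,"dz": 0,"turn": 0,"fingers": -1},{"dx": 0,"dy": 0.0005,"dz": 0,"turn": 0,"fingers": -1},{"dx": 0,"dy": 0,"dz": 0,"turn": 0,"fingers": -1}]'

```text
time_s: 17.33
eef_pos: [0.5618, -0.1741, 0.0553]
ee_rot: [-0.001, 0.776, 0.631, -0.001]
ft_force: [-5.4, 1.5, 0.7]
opening: 0.086
gripper_force: 40.0
```

Request:
step_arm --commands '[{"dx": 0,"dy": 0.0005,"dz": 0,"turn": 0,"fingers": -1},{"dx": 0,"dy": 0.0005,"dz": 0,"turn": 0,"fingers": -1},{"dx": 0,"dy": 0,"dz": 0,"turn": 0,"fingers": -1}]'

```text
time_s: 17.58
eef_pos: [0.5622, -0.1742, 0.0554]
ee_rot: [-0.001, 0.776, 0.631, -0.001]
ft_force: [-7.4, 0.6, 2.5]
opening: 0.088
gripper_force: 40.0
```

```bash
python3 -c "
from h import *
snap('s7')"; python3 rel.py s7 0.030 -0.043 2>/dev/null | grep red; python3 yaw.py s7; python3 -c "
import cv2; p=cv2.imread('pics/s7.png')[180:300,450:610]; cv2.imwrite('pics/s7c.png',cv2.resize(p,None,fx=4.5,fy=4.5,interpolation=3))"
```

```text
tcp [ 0.5622 -0.1742  0.0554] tool y yaw deg -11.82 ft [-7.4  0.6  2.5] q [ 0.42  0.92 -0.34  1.79  0.56  0.53 -0.5 ]
red face x [0.0758 0.0762 0.077 ] 275
left edge [(-48, np.float64(24.7)), (-44, np.float64(24.7)), (-40, np.float64(24.8)), (-36, np.float64(24.7)), (-32, np.float64(24.8)), (-28, np.float64(24.9)), (-24, np.float64(24.8)), (-20, np.float64(24.8)), (-16, np.float64(24.9)), (-12, np.float64(24.8)), (-8, np.float64(24.9)), (-4, np.float64(24.8)), (0, np.float64(20.5)), (8, np.float64(18.9)), (12, np.float64(18.8)), (16, np.float64(18.6)), (20, np.float64(18.7)), (40, np.float64(24.6)), (44, np.float64(25.0)), (48, np.float64(25.0)), (52, np.float64(24.9))]
wall top x by y [(-25, np.float64(-41.07)), (-20, np.float64(-40.67)), (-15, np.float64(-41.5)), (-10, np.float64(-40.29)), (0, np.float64(-33.38)), (5, np.float64(-41.15)), (10, np.float64(-41.16)), (15, np.float64(-41.18)), (20, np.float64(-41.2))]
```

View pics/s7c.png

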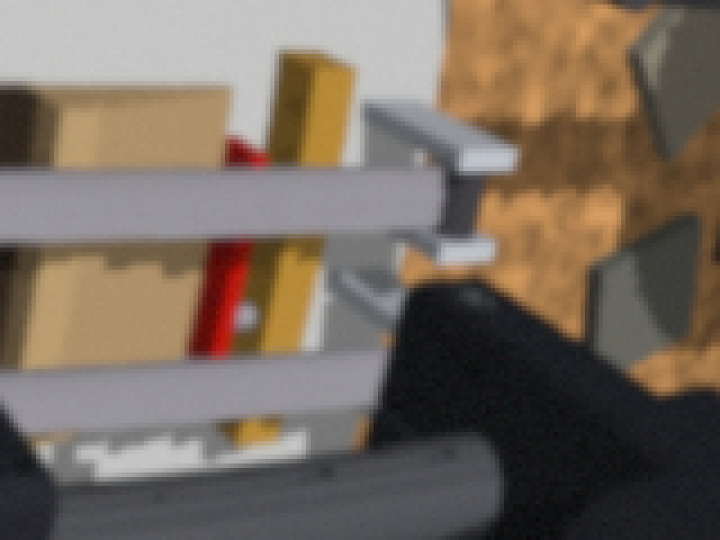

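Request:
step_arm --commands '[{"dx": 0,"dy": 0.0005,"dz": 0,"turn": 0,"fingers": -1},{"dx": 0,"dy": 0,"dz": 0,"turn": 0,"fingers": -1},{"dx": 0,"dy": 0,"dz": 0,"turn": 0,"fingers": -1}]'

```text
time_s: 17.88
eef_pos: [0.5624, -0.1742, 0.0554]
ee_rot: [-0.001, 0.776, 0.631, -0.002]
ft_force: [-8.7, 1.1, 3.4]
opening: 0.088
gripper_force: 40.0
```

Request:
step_arm --commands '[{"dx": 0,"dy": 0.0005,"dz": 0,"turn": 0,"fingers": -1},{"dx": 0,"dy": 0.0005,"dz": 0,"turn": 0,"fingers": -1},{"dx": 0,"dy": 0.0005,"dz": 0,"turn": 0,"fingers": -1},{"dx": 0,"dy": 0,"dz": 0,"turn": 0,"fingers": -1},{"dx": 0,"dy": 0,"dz": 0,"turn": 0,"fingers": -1}]'

```text
time_s: 18.3
eef_pos: [0.5631, -0.1745, 0.0554]
ee_rot: [-0.002, 0.776, 0.631, -0.002]
ft_force: [-10.5, 3.1, 5.7]
opening: 0.087
gripper_force: 40.0
```

```bash
python3 -c "
from h import *
snap('s8')"; python3 rel.py s8 0.030 -0.043 2>/dev/null | grep red; python3 yaw.py s8|tail -1
```

```text
tcp [ 0.5631 -0.1745  0.0554] tool y yaw deg -11.82 ft [-10.5   3.1   5.7] q [ 0.42  0.92 -0.35  1.79  0.56  0.54 -0.5 ]
red face x [0.0767 0.0771 0.078 ] 269
wall top x by y [(-25, np.float64(-40.0)), (-20, np.float64(-40.44)), (-15, np.float64(-40.04)), (-10, np.float64(-40.44)), (0, np.float64(-43.57)), (5, np.float64(-40.09)), (10, np.float64(-40.11)), (15, np.float64(-40.12)), (20, np.float64(-40.14))]
```

Request:
step_arm --commands '[{"dx": 0,"dy": 0.0005,"dz": 0,"turn": 0,"fingers": -1},{"dx": 0,"dy": 0.0006,"dz": 0,"turn": 0,"fingers": -1},{"dx": 0,"dy": 0,"dz": 0,"turn": 0,"fingers": -1},{"dx": 0,"dy": 0,"dz": 0,"turn": 0,"fingers": -1}]'

```text
time_s: 18.68
eef_pos: [0.5636, -0.1746, 0.0554]
ee_rot: [-0.002, 0.776, 0.631, -0.003]
ft_force: [-10.9, 2.0, 7.4]
opening: 0.09
gripper_force: 40.0
```

```bash
python3 -c "
from h import *
snap('s9')"; python3 rel.py s9 0.030 -0.043 2>/dev/null | grep red; python3 yaw.py s9
```

```text
tcp [ 0.5636 -0.1746  0.0554] tool y yaw deg -11.81 ft [-10.9   2.    7.4] q [ 0.42  0.93 -0.35  1.78  0.56  0.54 -0.5 ]
red face x [0.0774 0.0776 0.0785] 272
left edge [(-44, np.float64(24.6)), (-40, np.float64(24.7)), (-36, np.float64(24.6)), (-32, np.float64(24.7)), (-28, np.float64(24.9)), (-24, np.float64(25.0)), (-20, np.float64(24.6)), (-16, np.float64(24.8)), (-12, np.float64(24.7)), (-8, np.float64(24.7)), (-4, np.float64(24.7)), (0, np.float64(22.8)), (8, np.float64(18.7)), (12, np.float64(18.8)), (16, np.float64(18.7)), (20, np.float64(18.4)), (40, np.float64(24.8)), (44, np.float64(25.0)), (48, np.float64(24.9)), (52, np.float64(24.5)), (56, np.float64(24.9))]
wall top x by y [(-25, np.float64(-39.42)), (-20, np.float64(-39.86)), (-15, np.float64(-39.85)), (-10, np.float64(-39.46)), (0, np.float64(-44.16)), (5, np.float64(-39.51)), (10, np.float64(-39.52)), (15, np.float64(-39.53)), (20, np.float64(-39.91))]
```

Request:
step_arm --commands '[{"dx": 0,"dy": -0.001,"dz": -0.0002,"turn": 0,"fingers": -1},{"dx": 0,"dy": -0.001,"dz": -0.0001,"turn": 0,"fingers": -1},{"dx": 0,"dy": 0,"dz": 0,"turn": 0,"fingers": -1},{"dx": 0,"dy": 0,"dz": 0,"turn": 0,"fingers": -1}]'

```text
time_s: 19.07
eef_pos: [0.5637, -0.1745, 0.0554]
ee_rot: [-0.001, 0.776, 0.631, -0.001]
ft_force: [-6.6, 0.2, 1.6]
opening: 0.087
gripper_force: 40.0
```

Request:
step_arm --commands '[{"dx": 0,"dy": -0.0008,"dz": 0,"turn": 0,"fingers": -1},{"dx": 0,"dy": 0,"dz": 0,"turn": 0,"fingers": -1},{"dx": 0,"dy": 0,"dz": 0,"turn": 0,"fingers": -1},{"dx": 0,"dy": 0,"dz": 0,"turn": 0,"fingers": -1}]'

```text
time_s: 19.4
eef_pos: [0.5637, -0.1745, 0.0553]
ee_rot: [-0.0, 0.776, 0.63, -0.001]
ft_force: [-5.9, 0.6, -0.7]
opening: 0.083
gripper_force: 40.0
```

Request:
step_arm --commands '[{"dx": 0,"dy": 0,"dz": 0,"turn": 0,"fingers": -1},{"dx": 0,"dy": 0,"dz": 0,"turn": 0,"fingers": -1},{"dx": 0,"dy": 0,"dz": 0,"turn": 0,"fingers": -1}]' --grip_force 8

```text
time_s: 19.65
eef_pos: [0.5636, -0.1745, 0.0553]
ee_rot: [-0.0, 0.776, 0.63, -0.001]
ft_force: [-5.3, 0.4, 0.6]
opening: 0.092
gripper_force: 8.0
```

Request:
step_arm --commands '[{"dx": 0,"dy": 0,"dz": 0,"turn": 0,"fingers": -0.78},{"dx": 0,"dy": 0,"dz": 0,"turn": 0,"fingers": -0.7},{"dx": 0,"dy": 0,"dz": 0,"turn": 0,"fingers": -0.62},{"dx": 0,"dy": 0,"dz": 0,"turn": 0,"fingers": -0.55},{"dx": 0,"dy": 0,"dz": 0,"turn": 0,"fingers": -0.55},{"dx": 0,"dy": 0,"dz": 0,"turn": 0,"fingers": -0.55}]'

```text
time_s: 20.15
eef_pos: [0.5653, -0.1745, 0.0557]
ee_rot: [0.001, 0.776, 0.63, 0.001]
ft_force: [0.2, -0.6, 0.3]
opening: 0.226
gripper_force: 0.0
```

```bash
python3 -c "
from h import *
snap('s10')"; python3 rel.py s10 0.030 -0.043 2>/dev/null | grep -E "red|ridge \("; python3 yaw.py s10
```

```text
tcp [ 0.5653 -0.1745  0.0557] tool y yaw deg -11.83 ft [ 0.2 -0.6  0.3] q [ 0.42  0.92 -0.35  1.79  0.57  0.53 -0.5 ]
ridge (array([79.9,  4.5]), array([112.8,  72.3]), 21.51) foot z 0.029826310646482047 ridge z 0.02883823876810446
red face x [0.0772 0.0777 0.0785] 271
left edge [(-44, np.float64(24.9)), (-40, np.float64(24.5)), (-36, np.float64(24.8)), (-32, np.float64(24.9)), (-28, np.float64(24.4)), (-24, np.float64(25.0)), (-20, np.float64(24.9)), (-16, np.float64(24.9)), (-12, np.float64(24.9)), (-8, np.float64(24.9)), (-4, np.float64(24.5)), (0, np.float64(20.5)), (8, np.float64(18.9)), (12, np.float64(18.9)), (16, np.float64(19.2)), (40, np.float64(24.2)), (44, np.float64(25.0)), (48, np.float64(24.6)), (52, np.float64(25.2)), (56, np.float64(24.4))]
wall top x by y [(-25, np.float64(-39.93)), (-20, np.float64(-39.9)), (-15, np.float64(-39.88)), (-10, np.float64(-39.05)), (0, np.float64(-42.96)), (5, np.float64(-40.18)), (10, np.float64(-39.78)), (15, np.float64(-39.78)), (20, np.float64(-39.78))]
```

Request:
step_arm --commands '[{"dx": 0,"dy": -0.0015,"dz": 0,"turn": 0,"fingers": -0.55},{"dx": 0,"dy": 0,"dz": -0.01,"turn": 0,"fingers": -0.55},{"dx": 0,"dy": 0,"dz": -0.02,"turn": 0,"fingers": -0.55},{"dx": 0,"dy": 0,"dz": -0.03,"turn": 0,"fingers": -0.55},{"dx": 0,"dy": 0,"dz": -0.03,"turn": 0,"fingers": -0.55},{"dx": 0,"dy": 0,"dz": -0.03,"turn": 0,"fingers": -0.55},{"dx": 0,"dy": 0,"dz": -0.03,"turn": 0,"fingers": -0.55},{"dx": -0.03,"dy": 0,"dz": -0.02,"turn": 0,"fingers": -0.55},{"dx": -0.03,"dy": 0,"dz": 0,"turn": 0,"fingers": -0.55},{"dx": -0.03,"dy": 0,"dz": 0,"turn": 0,"fingers": -0.55}]'

```text
time_s: 21.03
eef_pos: [0.5453, -0.263, 0.2282]
ee_rot: [0.002, 0.776, 0.631, 0.001]
ft_force: [-0.3, -1.4, -0.7]
opening: 0.221
gripper_force: 0.0
```

Request:
step_arm --commands '[{"dx": 0,"dy": 0,"dz": 0,"turn": 0,"fingers": -0.55},{"dx": 0,"dy": 0,"dz": 0,"turn": 0,"fingers": -0.55},{"dx": 0,"dy": 0,"dz": 0,"turn": 0,"fingers": -0.55},{"dx": 0,"dy": 0,"dz": 0,"turn": 0,"fingers": -0.55}]'

```text
time_s: 21.37
eef_pos: [0.5449, -0.2604, 0.2257]
ee_rot: [-0.0, 0.775, 0.631, 0.001]
ft_force: [-0.1, -0.4, -0.1]
opening: 0.224
gripper_force: 0.0
```

```bash
python3 -c "
from h import *
snap('s11')"; python3 rel.py s11 0.030 -0.043 2>/dev/null; python3 yaw.py s11; python3 -c "
import cv2; p=cv2.imread('pics/s11.png'); cv2.imwrite('pics/s11c.png',p)"
```

```text
tcp [ 0.5449 -0.2604  0.2257] tool y yaw deg -11.69 ft [-0.1 -0.4 -0.1] q [ 0.65  0.71 -0.51  1.64  0.41  0.9  -0.21]
bed left 39 slope deg -0.18 at x0 44.25 at -60 44.44 resid 0.14
foot rear left 5 slope deg 0.93 at x0 24.36 at -60 23.39 resid 0.01
ridge left 2 slope deg 2.67 at x0 21.75 at -60 18.95 resid 0.0
foot left all 14 slope deg -4.5 at x0 22.63 at -60 27.34 resid 0.69
wall top x,y mm (array([-40.,  -1.]), array([ 8.7, 49.5]), 0.29) 618
ridge (array([73.3,  2.1]), array([118.5,  70.3]), 21.5) foot z 0.02983078463014439 ridge z 0.02891774518947347
red face x [0.0774 0.0778 0.0788] 69
clip ys [np.float64(0.0131), np.float64(-0.0137)]
left edge [(-36, np.float64(23.7)), (-32, np.float64(23.9)), (-28, np.float64(24.0)), (-24, np.float64(24.0)), (-20, np.float64(24.0)), (-16, np.float64(24.1)), (-12, np.float64(24.2)), (-8, np.float64(24.4)), (-4, np.float64(24.6)), (44, np.float64(23.9)), (48, np.float64(24.3)), (52, np.float64(24.5))]
wall top x by y [(-25, np.float64(-39.92)), (-20, np.float64(-39.95)), (-15, np.float64(-39.98)), (-10, np.float64(-40.01)), (-5, np.float64(-40.03)), (0, np.float64(-40.06)), (5, np.float64(-40.09)), (10, np.float64(-40.12)), (15, np.float64(-40.15)), (20, np.float64(-40.18))]
```

View pics/s11c.png

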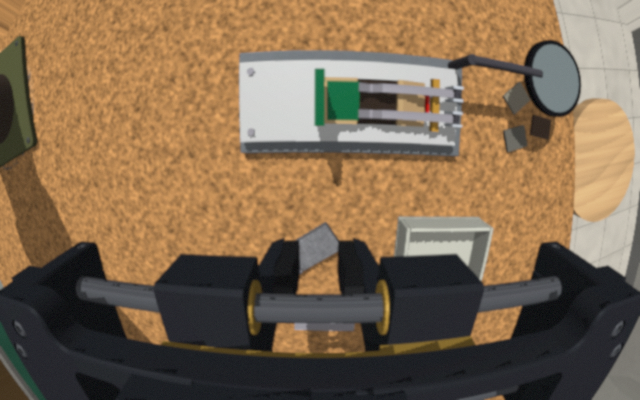

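```bash
python3 -c "
from rig import r
print(r.hand_in())"
```

```text
the job is handed in; nothing more can be done
None
```

The green tile is mounted on the stage and the job was handed in at about 21 s. The tile lies flat, straight and centred to about 0.2 mm, with both clips in its groove and the red plate pressed in by about 2 mm by camera measurement; the hand is clear of everything.

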